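Couple the hand greaser to the bearing packer and hold it pressed

TASK

Take the yellow hand greaser out of its black holder and push its steel coupler squarely onto the tilted brass nipple of the bearing packer until it snaps on and its mouth sits flush on the brass collar. Then keep pushing so that the sprung nipple stays well past half-way down its travel, and finish like that: still gripping the greaser and holding it pressed against the spring. Leave the angle of the packer's head and the other things on the pit table alone.

Things in the scene. Friction and masses are not known exactly. Their poses are not given: they have to be found in the camera images.
- greaser_grip (a point): Grip centre of the loose hand greaser (110 mm long, 0.2 kg) standing mouth down in the holder. z: along it, mouth to top. Grip: yellow square bar 26 x 26 mm (flats face its x, y), 23 mm up and down from here, 4 mm black cap on top. 24 to 29 mm below: black flange, 44 mm across, for fingers to bear on; under it amber barrel 28 mm and steel coupler 35 mm across.
- greaser_mouth (a point): Centre of the open mouth of the steel coupler, the greaser's lower end, 84 mm below the grip centre; z points up the greaser to the grip. The mouth is a 28 mm funnel narrowing in 5 mm to a lip 18.4 mm wide (5 to 9 mm deep), then a 24 mm bore, closed 27 mm deep.
- holder: Fixed black block 90 x 130 x 30 mm (x, y, z); origin at the centre of its underside. The greaser stands in its round hole, 38 mm wide, 22 mm deep, at its own y = -25 mm. Three bits 16 mm high stand at y = +45 mm.
- packer: Fixed bearing packer: dark steel base 130 x 110 x 12 mm (x, y, z), two blue cheeks to 82 mm high (44 mm along x, at y = 38 to 50 mm either side, clamp discs to 60 mm). Origin at the centre of its underside. Between them an aluminium head, clamped very stiffly on a cross axle along y, 60 mm up, leans to the packer's own -x.
- nipple_seat (a point): Centre of the top of the brass collar (31 mm across) where the coupler's mouth must sit; moves with the nipple. z: nipple axis, outwards, 0.2 to 0.5 rad from upright. At rest 55 mm from the axle. Above it the brass nipple, 15 mm thick, 24 mm high, tip tapered; three steel spring catches, 22 mm across, 12.8 mm up: the coupler's lip snaps over them at about 7 N and then pulls itself on.
- nipple (a joint): How far the nipple and its collar are pushed down along the nipple's axis, in m: 0 at rest, 0.010 at its stop. The spring pushes back with 6 N at 0 rising to 14 N at 0.010, and lifts it again when let go.
- head_cone (a point): Centre of the top of the head's aluminium cone, 40 mm from the cross axle, below the nipple's collar and spring; it shows the head's angle.
- wheel_a: Loose buggy wheel lying flat, black tyre and yellow disc, 112 mm across, 42 mm thick; origin at the centre of its underside. Bystander.
- wheel_b: A second such wheel lying flat, 112 mm across, 42 mm thick; origin at the centre of its underside. Bystander.
- driver: Loose red screwdriver, 190 mm long, lying on the table; origin at its underside. Bystander.
- battery: Loose blue battery pack 47 x 135 x 25 mm; origin at the centre of its underside. Bystander.
- oil: Loose white bottle with red cap, 52 mm across, 120 mm high, standing; origin at the centre of its underside. Bystander.
- shock: Loose blue shock absorber 110 mm long (own y), 29 mm high, lying; origin at its underside, near its middle. Bystander.
There are look-alikes about, which are no part of the job. What is shaped like the part that bears greaser_grip but green is not meant.

How it is judged (in metres and radians):
On the way, in this order (a step that is already met when the one before it is completed fails the run):
1. the greaser is lifted clear of its holder (z of greaser_mouth in the frame of holder above 0.04 m), for 0.1 s.
2. the coupler is snapped squarely onto the nipple, its mouth on the collar (distance between greaser_mouth and nipple_seat below 0.0035 m and z of greaser_mouth in the frame of nipple_seat below 0.0025 m and angle between the z axis of greaser_mouth and the z axis of nipple_seat, either way round below 0.12 rad), for 0.2 s.
At the end, for the whole second after the job is handed in: Mouth centre within 3.5 mm of the collar centre and at most 2.5 mm above it, axes within 0.12 rad; nipple held more than 5 mm down; fingers on the greaser with over 2 N; greaser slower than 20 mm/s; head moved less than 8 mm (all of step 2 and value of joint nipple above 0.005 m and contact force between the fingers and greaser above 2 N and linear speed of greaser below 0.02 m/s and distance of head_cone from where it was at the start of the episode below 0.008 m); the arm keeps its last pose, push and grip.
It fails at once if the packer's head is forced to another angle (distance of head_cone from where it was at the start of the episode above 0.008 m).
It fails at once if a bystander is pushed away by more than 30 mm (distance of any of wheel_a, wheel_b, driver, battery, oil, shock from where it was at the start of the episode above 0.03 m).
It also fails if it takes over 38 s, if anything falls off the work surface, if the arm or the gripper's body presses on something with over 40 N, if the wrist force passes 120 N, or if a joint passes its speed limit or range.

ROBOT

A 6-joint arm with a two-finger parallel gripper is mounted at the origin on the work surface. World frame = base frame: x ahead of the robot, y to its left, z up, the work surface at z = 0. Lengths are in mm, angles in rad, forces in N, time in s.
With the tool pointing down it reaches from about 275 to 750 mm from the base axis. Payload 10.2 kg.
Tool frame: the origin (TCP) lies at the very end of the fingers, on their centre line; the grasp point (between the pads) lies 19 mm behind it; x points along the fingers, y is the direction in which the jaws open and shut, and the axes are right-handed (so a half turn about x gives the same grasp; the last joint's range is limited). The gripper opens to 85 mm and grips with 20 to 120 N. Pads are 22 mm wide; open, the fingers measure 114 mm over their backs; the gripper's body (76 mm by 85 mm) begins 54 mm behind the grasp point. The pads swing forward as they close: fully open they stand 13 mm farther back than shut.
Start: joints at [0.899, 0.313, 1.498, -0, 1.331, -0.223], TCP at [227.802, 473.009, 231.294] pointing down, gripper open.
Joint ranges: [-2.94, 2.94], [-0.97, 2.17], [0.19, 2.56], [-1.23, 4.37], [0.02, 3.11], [-2.88, 2.88]. Speed limits (rad/s): [2.39, 2.39, 3.01, 3.14, 3.14, 3.14].

INTERFACE

Orientations are given as a unit quaternion [w, x, y, z].
In Python, from rig import ctrl, viewer, finish_job gives the robot as it stands.
- The arm moves only by the tool carry_out, never from a script. Its argument "targets" is a list of rows, each an object of numbers: "x", "y", "z": the shift along the world's x, y, z in m; "ax", "ay", "az": the turn, a rotation vector about the world's x, y, z in rad; "hand": the opening, from -1 (shut) to 1 (fully open). A call has 1 to 5 rows; each row is the pose to reach, as a shift and turn from the pose commanded when the call began; what a row does not reach only later rows make up. A row lasts 1/8 s, in which the tool goes at most 62.5 mm and 10.7 degrees, less where a joint would pass 70% of its speed; a pose out of reach is approached as far as the arm can. A call with a gripper value outside its range is refused whole. The fingers move at their own pace and stop on an object; "grip_force" is the grip in N (left out, the last holds). Time passes only in rows, so rows that repeat a pose let the fingers close. It gives the time, the measured TCP pose, the force and the opening at its end, in the units of the state.
- ctrl.sense(): the state, without advancing time (a new reading comes with each control period).
- viewer.capture(name): name is "side" or "top"; returns the picture (384x512x3 uint8, blue, green, red); there is no depth.
- viewer.camera_info(name): a dict with "fx", "fy", "cx", "cy" (pixels), "k1" (the pictures are not rectified: a ray, as slopes to the right and down, at radius r is drawn at 1 + k1 r^2 times it, then the intrinsics apply), "R" (3x3) and "t" (3): a world point X has camera coordinates R X + t. Camera axes: x right, y down, z forward; pixel columns grow to the right and rows downward; lengths in mm; the calibration is good to about 2 mm. A picture is of the moment at which its call begins. camera_info takes no time and is no camera call.
- finish_job(): hands the job in, once; it reports no verdict.
The state is a dict: "time_s": time; "joints": joint angles; "dq": joint speeds; "tau": joint torques, N m; "eef_pos": TCP position; "ee_rot": TCP orientation; "force": force on the tool from outside, world axes, zero at the start; "wrist_torque": the same for the moment, N m; "grip_width": opening from 0.0 (shut) to 1.0 (fully open).
Only numpy, scipy, OpenCV 4.12 (cv2) and the standard library are available. Lean on these libraries where they do the work, as an engineer would, in place of code of your own. Each camera call takes 0.05 s, during which the arm holds its last target. There are 200 camera calls.

## Working session

There is one attempt and no reset: what is moved stays moved. The work goes in short steps, Python scripts to look and compute and a tool call to move; the robot and the scene stay as the last step left them, time stands still between calls to the robot, and variables do not carry over. Pictures are saved under pics/ and viewed, about 8 in all and at most 12, crops included, and the job is handed in when it is done.

Besides the shell and the picture viewer there is one more tool, called after "Request:" in YAML: its name, and indented under it one key for each argument. carry_out: Moves the arm, as the interface text tells. Its arguments: {"type":"object","properties":{"targets":{"type":"array"},"grip_force":{"type":"number"}},"required":["targets"]}

```bash
mkdir -p pics; ls; python3 - <<'E'
from rig import ctrl, viewer
import cv2
for n in("side","top"):
    im=viewer.capture(n); cv2.imwrite(f"pics/{n}0.png",im); i=viewer.camera_info(n)
    print(n,i)
print(ctrl.sense())
a,b=cv2.imread("pics/side0.png"),cv2.imread("pics/top0.png")
E
```

```text
pics
side {'fx': 381.86544172522537, 'fy': 381.86544172522537, 'cx': 251.08819262765843, 'cy': 187.99372919542589, 'k1': -0.011752111272015189, 'R': array([[ 0.99436241, -0.10582193, -0.00671658],
       [-0.07623538, -0.66944988, -0.73893506],
       [ 0.07369912,  0.73528129, -0.67374317]]), 't': array([-525.59664526,   96.54041979,  891.08736683])}
top {'fx': 490.5174223339434, 'fy': 490.5174223339434, 'cx': 263.13940560531535, 'cy': 196.0567122374589, 'k1': -0.05908366660755436, 'R': array([[-0.00745085, -0.99997084,  0.00167749],
       [-0.97945789,  0.00695993, -0.20152865],
       [ 0.2015111 , -0.00314459, -0.97948118]]), 't': array([  -3.02048734,  552.04041384, 1265.40794789])}
{'time_s': 0.1, 'joints': array([ 8.98607992e-01,  3.13412691e-01,  1.49835894e+00,  1.24654433e-06,
        1.33100775e+00, -2.23407044e-01]), 'dq': array([ 0.00091448, -0.00158926, -0.00374412, -0.00015974,  0.00138639,
       -0.00093123]), 'tau': array([ 2.69124794e-03, -4.12898934e+01, -2.60140228e+01, -1.02023962e-04,
        3.03885572e-03, -7.94767431e-06]), 'eef_pos': array([227.64753181, 472.82111066, 230.78358135]), 'ee_rot': array([ 0.68919733,  0.15696203,  0.68956143, -0.15771807]), 'force': array([-0.0046782 ,  0.22532943,  0.42644654]), 'wrist_torque': array([-0.03429031, -0.07431617,  0.00315537]), 'grip_width': 0.999264544198822}
```

View pics/side0.png

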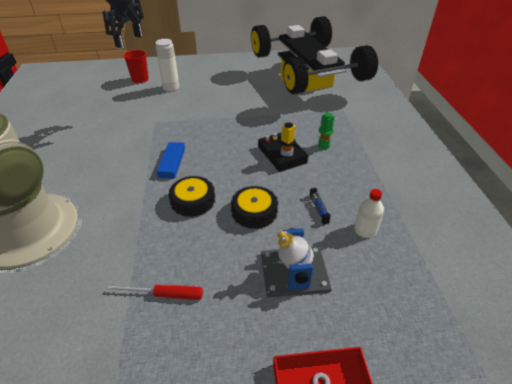

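View pics/top0.png

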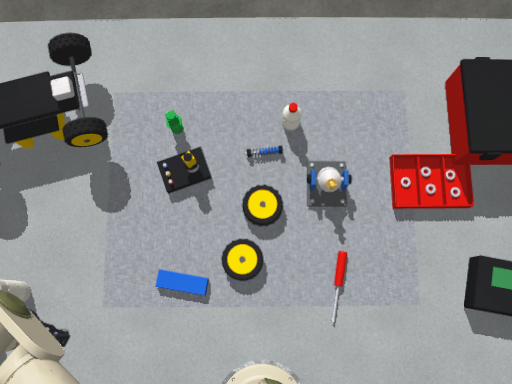

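Side: yellow greaser in the black holder at (288,133), packer at (295,265) with its nipple near (284,238). Top: greaser (189,158), packer (328,184), nipple (331,184).
Candidates that could be mistaken for the greaser are the green look-alike at side (326,130) / top (174,122), the yellow wheel discs, and the car's yellow parts. I choose the yellow one in the holder and check it with a close crop.

```bash
cat > h.py <<'E'
import numpy as np, cv2
from rig import ctrl, viewer
I={n:viewer.camera_info(n) for n in("side","top")}
def ray(n,uv):
    i=I[n]; d=np.array([(uv[0]-i["cx"])/i["fx"],(uv[1]-i["cy"])/i["fy"]]); s=d.copy()
    for _ in range(20): s=d/(1+i["k1"]*(s@s))
    R=np.array(i["R"]); v=R.T@np.r_[s,1]; return -R.T@np.array(i["t"]), v/np.linalg.norm(v)
def onz(n,uv,z):
    o,v=ray(n,uv); return o+v*(z-o[2])/v[2]
def tri(us,ut):
    (a,u),(b,v)=ray("side",us),ray("top",ut)
    s=np.linalg.lstsq(np.c_[u,-v],b-a,rcond=None)[0]
    p,q=a+s[0]*u,b+s[1]*v; return (p+q)/2,np.linalg.norm(p-q)
def proj(n,X):
    i=I[n]; c=np.array(i["R"])@np.asarray(X,float)+np.array(i["t"]); s=c[:2]/c[2]; s=s*(1+i["k1"]*(s@s))
    return np.array([i["fx"]*s[0]+i["cx"],i["fy"]*s[1]+i["cy"]])
def crop(im,c,w,W=400,H=300):
    h=w*H/W; x,y=int(c[0]-w/2),int(c[1]-h/2)
    return cv2.resize(im[y:y+int(h),x:x+int(w)],(W,H),interpolation=cv2.INTER_CUBIC),(x,y,W/w)
def blobs(im,lo,hi,roi,amin=4):
    x0,y0,x1,y1=roi; m=cv2.inRange(cv2.cvtColor(im,cv2.COLOR_BGR2HSV)[y0:y1,x0:x1],lo,hi)
    n,l,st,ce=cv2.connectedComponentsWithStats(m)
    return [(st[k][4],(st[k][:4]+[x0,y0,0,0]).tolist(),(ce[k]+[x0,y0]).round(2).tolist()) for k in range(1,n) if st[k][4]>=amin]
E
python3 - <<'E'
from h import *
s,t=cv2.imread("pics/side0.png"),cv2.imread("pics/top0.png")
L=[crop(s,(285,145),72),crop(t,(186,165),72),crop(s,(295,262),88),crop(t,(330,184),72)]
print([l[1] for l in L])
cv2.imwrite("pics/m0.png",np.vstack([np.hstack([L[0][0],L[1][0]]),np.hstack([L[2][0],L[3][0]])]))
Y=((18,120,60),(35,255,255))
print("greaser",blobs(s,*Y,(275,115,300,150)),blobs(t,*Y,(175,145,205,175)))
print("nip",blobs(s,(10,80,60),(35,255,255),(270,225,310,260)),blobs(t,(10,80,60),(35,255,255),(310,165,350,205)))
print(tri((288,124),(189,153)))
E
```

```text
[(249, 118, 5.555555555555555), (150, 138, 5.555555555555555), (251, 229, 4.545454545454546), (294, 157, 5.555555555555555)]
greaser [(np.int32(209), [281, 125, 14, 19], [287.82, 134.1]), (np.int32(8), [275, 136, 3, 4], [276.12, 137.75])] [(np.int32(119), [181, 151, 16, 17], [189.06, 159.97])]
nip [(np.int32(182), [278, 231, 16, 17], [284.7, 238.98])] [(np.int32(93), [326, 178, 12, 11], [331.22, 183.45])]
(array([649.88464737, 185.5440454 , 122.47200689]), np.float64(8.584479145747366))
```

View pics/m0.png

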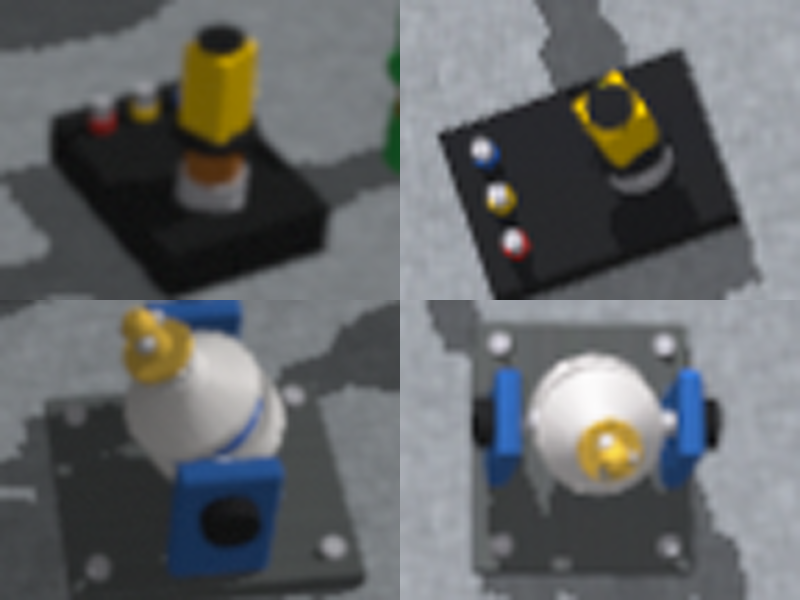

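The crop confirms the yellow greaser with its amber barrel, standing in the holder. Its cap is at top (187.8,157.4) and side (288.6,125.2). Collar centre is at top (331.4,184) and side (285.5,240.4), and the head leans toward -x.

```bash
python3 - <<'E'
from h import *
np.set_printoptions(precision=1,suppress=True)
for n in I: print(n,"cam",ray(n,(250,190))[0])
print("cap",onz("top",(187.8,157.4),119),onz("side",(288.6,125.2),119),tri((288.6,125.2),(187.8,157.4)))
H=[(157.2,161.9),(200.9,147),(211.2,177.6),(167.5,191.5)]
P=np.array([onz("top",p,30) for p in H]);print("holder",P,[np.linalg.norm(P[k]-P[k-1]) for k in range(4)],P.mean(0))
c=P.mean(0);y=(P[0]+P[3]-P[1]-P[2]);y/=np.linalg.norm(y);print("yaw of y-axis",np.arctan2(y[1],y[0]),"hole",c-25*y)
B=[(306.96,160.96),(346.2,161.5),(346.7,206.5),(307.1,206)]
P=np.array([onz("top",p,12) for p in B]);print("packer",P,[np.linalg.norm(P[k]-P[k-1]) for k in range(4)],P.mean(0))
x=P[0]+P[1]-P[2]-P[3];print("x yaw",np.arctan2(x[1],x[0]))
print("collar",tri((285.5,240.4),(331.4,184)),"tip",tri((281.8,234.),(331.2,182.8)))
# side base corners (crop lower-left)
B=[(45,404),(320,378),(365,580),(68,592)]
P=np.array([onz("side",(251+u/4.545,229+(v-300)/4.545),12) for u,v in B]);print("packer side",P,P.mean(0))
t=cv2.imread("pics/top0.png")
print("discs",[onz("top",(294+(u-400)/5.556,157+(v-300)/5.556),60) for u,v in((485,420),(711,422))])
a=np.r_[P.mean(0)[:2],60]
for th in(.2,.3,.4,.5):
    for r in (55,79): 
        X=a+r*np.array([-np.sin(th),0,np.cos(th)]);print(th,r,X,proj("top",X),proj("side",X))
E
```

```text
side cam [ 464.3 -646.2  668.2]
top cam [ 285.7   -2.9 1350.7]
cap [643.5 189.  119. ] [647.1 183.3 119. ] (array([646.7, 189.8, 114.2]), np.float64(3.6132374890993364))
holder [[657.  288.4  30. ]
 [699.4 166.7  30. ]
 [610.6 136.5  30. ]
 [572.1 256.7  30. ]] [np.float64(90.63678484413435), np.float64(128.8240662808681), np.float64(93.7709357412424), np.float64(126.25937474835686)] [634.8 212.1  30. ]
yaw of y-axis 1.8936189943978226 hole [642.7 188.4  30. ]
packer [[ 661.6 -132.    12. ]
 [ 659.4 -243.3   12. ]
 [ 529.8 -239.2   12. ]
 [ 532.  -129.    12. ]] [np.float64(129.62914146141568), np.float64(111.35334640529327), np.float64(129.65786836712144), np.float64(110.23352354655759)] [ 595.7 -185.9   12. ]
x yaw -0.02704846227568782
collar (array([ 574.3, -185.4,  103.9]), np.float64(2.382445912415412)) tip (array([ 570.1, -182.5,  121. ]), np.float64(4.316230344818103))
packer side [[ 535.5 -135.7   12. ]
 [ 668.7 -134.9   12. ]
 [ 661.3 -246.1   12. ]
 [ 532.7 -237.7   12. ]] [ 599.5 -188.6   12. ]
discs [array([ 598.6, -132.4,   60. ]), array([ 596.9, -242.9,   60. ])]
0.2 55 [ 588.6 -188.6  113.9] [332.9 177.3] [293.  237.8]
0.2 79 [ 583.8 -188.6  137.4] [334.3 176.9] [291.3 229.7]
0.3 55 [ 583.3 -188.6  112.5] [332.9 179.4] [290.1 238.5]
0.3 79 [ 576.2 -188.6  135.5] [334.3 180. ] [287.1 230.7]
0.4 55 [ 578.1 -188.6  110.7] [332.9 181.5] [287.4 239.4]
0.4 79 [ 568.8 -188.6  132.8] [334.3 183.1] [283.1 232. ]
0.5 55 [ 573.2 -188.6  108.3] [332.9 183.6] [284.7 240.4]
0.5 79 [ 561.7 -188.6  129.3] [334.2 186.1] [279.2 233.6]
```

```bash
python3 - <<'E'
from h import *
from scipy.spatial.transform import Rotation as R
s=ctrl.sense();q=s["ee_rot"];M=R.from_quat(np.r_[q[1:],q[0]]).as_matrix();print(M.round(3))
print("y yaw",np.arctan2(M[1,1],M[0,1]),"cam-yellow face check")
t=cv2.imread("pics/top0.png");c=crop(t,(189,160),36,400,300)[0]
s0=cv2.imread("pics/side0.png");d=crop(s0,(288,134),36,400,300)[0]
e=crop(s0,(287,242),36,400,300)[0];f=crop(t,(331,182),36,400,300)[0]
cv2.imwrite("pics/m1.png",np.vstack([np.hstack([d,c]),np.hstack([e,f])]))
E
```

```text
[[-0.001  0.434  0.901]
 [-0.001  0.901 -0.434]
 [-1.    -0.001 -0.   ]]
y yaw 1.1220148916263235 cam-yellow face check
```

View pics/m1.png

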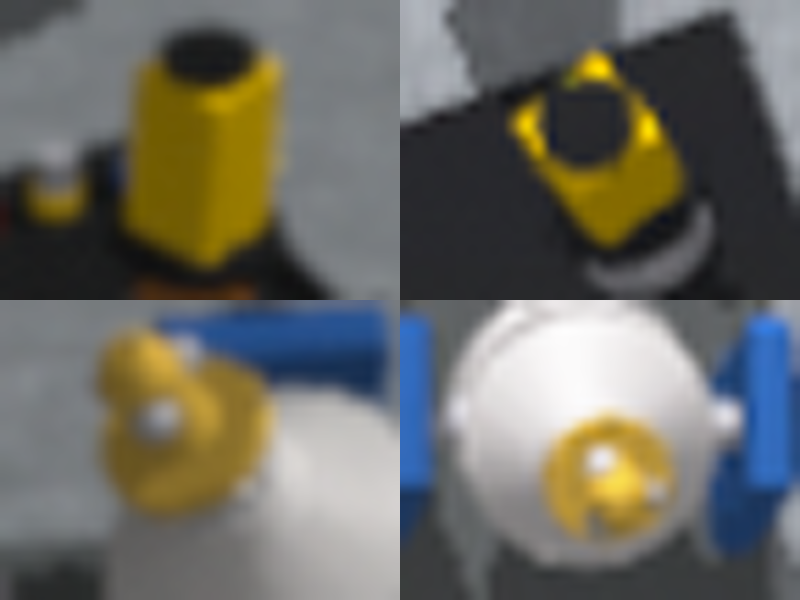

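The zoom gives the bar flats at yaw ≈0.64 (mod π/2), and collar and tip positions consistent with a tilt of ≈0.46 rad. I'll grasp with the jaw axis at yaw -0.93, which stays clear of the green look-alike.

Request:
carry_out:
  targets:
    - {"x":0.035,"y":-0.024,"z":0.01,"az":-0.17,"hand":0.3}
    - {"x":0.07,"y":-0.048,"z":0.01,"az":-0.34,"hand":0.3}
    - {"x":0.105,"y":-0.072,"z":0.01,"az":-0.51,"hand":0.3}
    - {"x":0.14,"y":-0.096,"z":0.01,"az":-0.68,"hand":0.3}
    - {"x":0.175,"y":-0.12,"z":0.01,"az":-0.85,"hand":0.3}
  grip_force: 80

```text
invalid input at $.targets[0]: expected keys x, y, z, ax, ay, az, hand
```

Request:
carry_out:
  targets:
    - {"x":0.035,"y":-0.024,"az":-0.17,"hand":0.3}
    - {"x":0.07,"y":-0.048,"az":-0.34,"hand":0.3}
    - {"x":0.105,"y":-0.072,"az":-0.51,"hand":0.3}
    - {"x":0.14,"y":-0.096,"az":-0.68,"hand":0.3}
    - {"x":0.175,"y":-0.12,"az":-0.85,"hand":0.3}

```text
invalid input at $.targets[0]: expected keys x, y, z, ax, ay, az, hand
```

Request:
carry_out:
  targets:
    - {"x":0.034,"y":-0.023,"az":-0.17,"hand":0.3}
    - {"x":0.067,"y":-0.046,"az":-0.34,"hand":0.3}
    - {"x":0.067,"y":-0.046,"z":-0.03,"az":-0.35,"hand":0.3}
    - {"x":0.067,"y":-0.046,"z":-0.06,"az":-0.35,"hand":0.3}
    - {"x":0.067,"y":-0.046,"z":-0.09,"az":-0.35,"hand":0.3}

```text
invalid input at $.targets[0]: expected keys x, y, z, ax, ay, az, hand
```

Request:
carry_out:
  targets:
    - {"x":0.035,"y":-0.024,"z":0.01,"ax":0,"ay":0,"az":-0.17,"hand":0.3}
    - {"x":0.07,"y":-0.048,"z":0.01,"ax":0,"ay":0,"az":-0.34,"hand":0.3}
    - {"x":0.105,"y":-0.072,"z":0.01,"ax":0,"ay":0,"az":-0.51,"hand":0.3}
    - {"x":0.14,"y":-0.096,"z":0.01,"ax":0,"ay":0,"az":-0.68,"hand":0.3}
    - {"x":0.175,"y":-0.12,"z":0.01,"ax":0,"ay":0,"az":-0.85,"hand":0.3}
  grip_force: 80

```text
time_s: 0.72
eef_pos: [403.8, 352.1, 241.0]
ee_rot: [0.562, 0.429, 0.562, -0.429]
force: [0.3, -0.1, -0.4]
grip_width: 0.652
```

Request:
carry_out:
  targets:
    - {"x":0.035,"y":-0.024,"z":0,"ax":0,"ay":0,"az":-0.17,"hand":0.3}
    - {"x":0.07,"y":-0.048,"z":0,"ax":0,"ay":0,"az":-0.34,"hand":0.3}
    - {"x":0.105,"y":-0.072,"z":0,"ax":0,"ay":0,"az":-0.51,"hand":0.3}
    - {"x":0.14,"y":-0.096,"z":0,"ax":0,"ay":0,"az":-0.68,"hand":0.3}
    - {"x":0.175,"y":-0.12,"z":0,"ax":0,"ay":0,"az":-0.85,"hand":0.3}

```text
time_s: 1.35
eef_pos: [578.7, 232.1, 240.9]
ee_rot: [-0.335, -0.622, -0.335, 0.623]
force: [-0.4, 0.0, -0.0]
grip_width: 0.65
```

Request:
carry_out:
  targets:
    - {"x":0.034,"y":-0.023,"z":0,"ax":0,"ay":0,"az":-0.17,"hand":0.3}
    - {"x":0.067,"y":-0.046,"z":0,"ax":0,"ay":0,"az":-0.35,"hand":0.3}
    - {"x":0.067,"y":-0.046,"z":-0.03,"ax":0,"ay":0,"az":-0.35,"hand":0.3}
    - {"x":0.067,"y":-0.046,"z":-0.06,"ax":0,"ay":0,"az":-0.35,"hand":0.3}
    - {"x":0.067,"y":-0.046,"z":-0.08,"ax":0,"ay":0,"az":-0.35,"hand":0.3}

```text
time_s: 1.98
eef_pos: [644.2, 186.8, 159.1]
ee_rot: [-0.223, -0.67, -0.224, 0.672]
force: [0.3, 0.5, 0.2]
grip_width: 0.647
```

```bash
python3 - <<'E'
from h import *
s,t=viewer.capture("side"),viewer.capture("top")
cv2.imwrite("pics/m2.png",np.hstack([crop(s,(288,120),80,400,400)[0],crop(t,(188,158),80,400,400)[0]]))
p=ctrl.sense()["eef_pos"];print(p,proj("side",p),proj("top",p))
E
```

```text
[643.66623613 186.84323049 158.37818276] [287.94705652 111.34906757] [186.35312772 152.99186912]
```

View pics/m2.png

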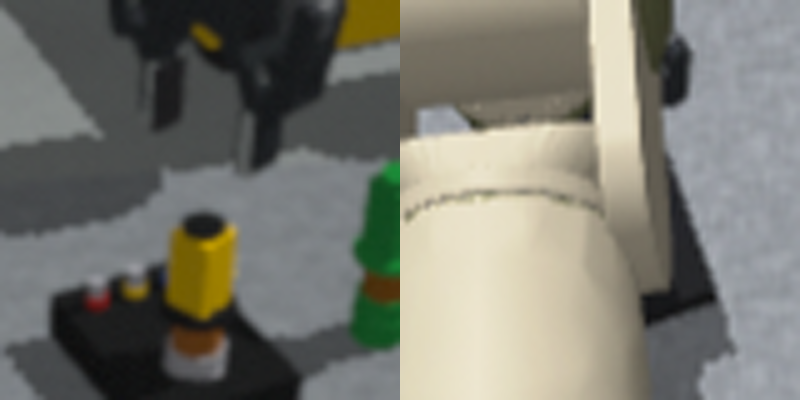

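Side view: finger tips at crop (165,130) and (255,170) straddle the cap at (207,225), so they are centred. The arm hides the greaser from the top camera. Descending and gripping.

Request:
carry_out:
  targets:
    - {"x":0,"y":0,"z":-0.03,"ax":0,"ay":0,"az":0,"hand":0.3}
    - {"x":0,"y":0,"z":-0.055,"ax":0,"ay":0,"az":0,"hand":0.3}
    - {"x":0,"y":0,"z":-0.075,"ax":0,"ay":0,"az":0,"hand":0.3}
    - {"x":0,"y":0,"z":-0.085,"ax":0,"ay":0,"az":0,"hand":0.3}
    - {"x":0,"y":0,"z":-0.085,"ax":0,"ay":0,"az":0,"hand":0.3}

```text
time_s: 2.7
eef_pos: [644.9, 187.0, 76.5]
ee_rot: [-0.223, -0.671, -0.223, 0.671]
force: [-0.3, 0.1, 0.5]
grip_width: 0.65
```

Request:
carry_out:
  targets:
    - {"x":0,"y":0,"z":0,"ax":0,"ay":0,"az":0,"hand":-1}
    - {"x":0,"y":0,"z":0,"ax":0,"ay":0,"az":0,"hand":-1}
    - {"x":0,"y":0,"z":0,"ax":0,"ay":0,"az":0,"hand":-1}
    - {"x":0,"y":0,"z":0,"ax":0,"ay":0,"az":0,"hand":-1}
    - {"x":0,"y":0,"z":0,"ax":0,"ay":0,"az":0,"hand":-1}

```text
time_s: 3.32
eef_pos: [645.3, 187.0, 77.4]
ee_rot: [0.224, 0.671, 0.223, -0.67]
force: [-1.2, -0.1, 7.2]
grip_width: 0.293
```

Request:
carry_out:
  targets:
    - {"x":0,"y":0,"z":0.005,"ax":0,"ay":0,"az":0,"hand":-1}
    - {"x":0,"y":0,"z":0.02,"ax":0,"ay":0,"az":0,"hand":-1}
    - {"x":0,"y":0,"z":0.045,"ax":0,"ay":0,"az":0,"hand":-1}
    - {"x":0,"y":0,"z":0.08,"ax":0,"ay":0,"az":0,"hand":-1}
    - {"x":0,"y":0,"z":0.12,"ax":0,"ay":0,"az":0,"hand":-1}

```text
time_s: 3.95
eef_pos: [644.5, 187.0, 197.8]
ee_rot: [-0.223, -0.671, -0.223, 0.671]
force: [-0.5, -0.1, -3.1]
grip_width: 0.299
```

Request:
carry_out:
  targets:
    - {"x":0,"y":-0.03,"z":0.03,"ax":0,"ay":0,"az":0,"hand":-1}
    - {"x":-0.01,"y":-0.07,"z":0.05,"ax":0,"ay":0,"az":0,"hand":-1}
    - {"x":-0.02,"y":-0.11,"z":0.05,"ax":0,"ay":0,"az":0,"hand":-1}
    - {"x":-0.03,"y":-0.15,"z":0.05,"ax":0,"ay":0,"az":0,"hand":-1}
    - {"x":-0.04,"y":-0.19,"z":0.05,"ax":0,"ay":0,"az":0,"hand":-1}

```text
time_s: 4.58
eef_pos: [604.2, -4.2, 247.1]
ee_rot: [0.224, 0.671, 0.223, -0.671]
force: [0.2, -0.1, -2.1]
grip_width: 0.295
```

Request:
carry_out:
  targets:
    - {"x":-0.016,"y":-0.036,"z":0,"ax":0,"ay":-0.1,"az":0,"hand":-1}
    - {"x":-0.032,"y":-0.072,"z":0,"ax":0,"ay":-0.2,"az":0,"hand":-1}
    - {"x":-0.048,"y":-0.108,"z":0,"ax":0,"ay":-0.3,"az":0,"hand":-1}
    - {"x":-0.064,"y":-0.144,"z":0,"ax":0,"ay":-0.4,"az":0,"hand":-1}
    - {"x":-0.081,"y":-0.181,"z":0,"ax":-0.012,"ay":-0.46,"az":0,"hand":-1}

```text
time_s: 5.2
eef_pos: [522.7, -184.9, 247.1]
ee_rot: [0.273, 0.805, 0.162, -0.501]
force: [0.0, -1.6, -1.7]
grip_width: 0.294
```

Request:
carry_out:
  targets:
    - {"x":0,"y":0,"z":-0.01,"ax":0,"ay":0,"az":0,"hand":-1}
    - {"x":0,"y":0,"z":-0.02,"ax":0,"ay":0,"az":0,"hand":-1}
    - {"x":0,"y":0,"z":-0.03,"ax":0,"ay":0,"az":0,"hand":-1}
    - {"x":0,"y":0,"z":-0.03,"ax":0,"ay":0,"az":0,"hand":-1}

```text
time_s: 5.7
eef_pos: [523.9, -183.0, 215.3]
ee_rot: [0.272, 0.804, 0.164, -0.502]
force: [0.0, 0.7, -2.1]
grip_width: 0.298
```

```bash
python3 - <<'E'
from h import *
from scipy.spatial.transform import Rotation as R
s,t=viewer.capture("side"),viewer.capture("top")
cv2.imwrite("pics/side1.png",s);cv2.imwrite("pics/top1.png",t)
A,a=crop(s,(280,230),66,400,600);B,b=crop(t,(331,172),66,400,600)
cv2.imwrite("pics/m3.png",np.hstack([A,B]));print(a,b)
S=ctrl.sense();q=S["ee_rot"];p=S["eef_pos"];M=R.from_quat(np.r_[q[1:],q[0]]).as_matrix();print(p,M[:,0],S["joints"])
m=p+69.4*M[:,0]; print("mouth",m)
for X in(p,m,(573.6,-186.8,109.3)):
    print(*[((proj(n,X)-o[:2])*o[2]).round() for n,o in(("side",a),("top",b))])
E
```

```text
(247, 180, 6.0606060606060606) (298, 122, 6.0606060606060606)
[ 524.14818125 -183.52438271  216.37775464] [ 0.44393387 -0.01109058 -0.89599092] [-0.6765062   0.18523753  1.77661046  0.37025376  0.8393218   0.04891208]
mouth [ 554.95719167 -184.29406891  154.19598512]
[ 73. 118.] [242. 433.]
[174. 261.] [218. 391.]
[229. 359.] [207. 372.]
```

View pics/m3.png

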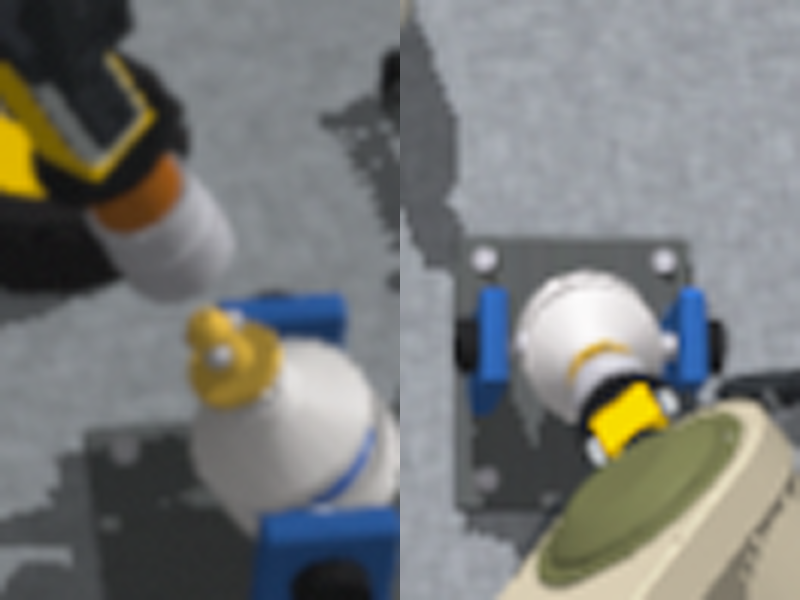

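Side crop: mouth centre is near (187,264), and the greaser axis runs about 5 mm to the +x side of the nipple (tip (207,325), collar (236,363)). The tilt matches. I'll correct that, advance to just above the tip, and look closer.

Request:
carry_out:
  targets:
    - {"x":0.0005,"y":-0.001,"z":-0.005,"ax":0,"ay":0,"az":0,"hand":-1}
    - {"x":0.001,"y":-0.002,"z":-0.01,"ax":0,"ay":0,"az":0,"hand":-1}
    - {"x":0.0015,"y":-0.002,"z":-0.016,"ax":0,"ay":0,"az":0,"hand":-1}
    - {"x":0.0015,"y":-0.002,"z":-0.016,"ax":0,"ay":0,"az":0,"hand":-1}
    - {"x":0.0015,"y":-0.002,"z":-0.016,"ax":0,"ay":0,"az":0,"hand":-1}

```text
time_s: 6.42
eef_pos: [525.4, -186.0, 200.4]
ee_rot: [0.272, 0.805, 0.163, -0.502]
force: [0.0, 0.1, -2.3]
grip_width: 0.296
```

```bash
cat > look.py <<'E'
import sys
from h import *
from scipy.spatial.transform import Rotation as R
s,t=viewer.capture("side"),viewer.capture("top")
A,a=crop(s,(282,230),40,400,600);B,b=crop(t,(331,180),40,400,600)
cv2.imwrite(sys.argv[1],np.hstack([A,B]));print(a,b)
S=ctrl.sense();q=S["ee_rot"];p=S["eef_pos"];M=R.from_quat(np.r_[q[1:],q[0]]).as_matrix();print(p,M[:,0],S["force"])
m=p+69.4*M[:,0]; print("mouth",m)
for X in(p,m,m+30*M[:,0],(573.6,-186.8,109.3)):
    print(*[((proj(n,X)-o[:2])*o[2]).round() for n,o in(("side",a),("top",b))])
E
python3 look.py pics/m4.png
```

```text
(262, 200, 10.0) (311, 150, 10.0)
[ 525.38154897 -186.03555728  200.49441103] [ 0.44421973 -0.01176095 -0.89584067] [-0.63387212  0.02063665 -3.0228302 ]
mouth [ 556.21039838 -186.85176738  138.32306839]
[-21.  71.] [269. 443.]
[143. 299.] [231. 374.]
[208. 389.] [215. 347.]
[228. 393.] [212. 333.]
```

View pics/m4.png

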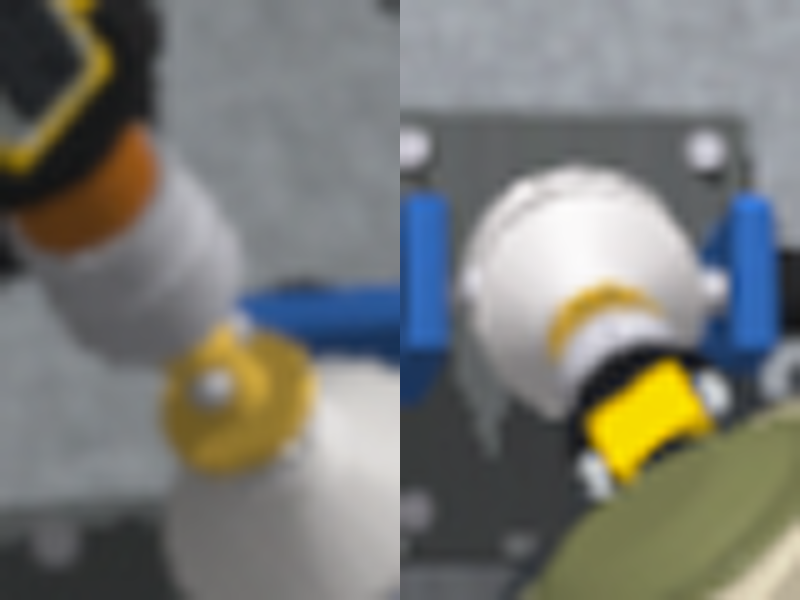

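Side: the greaser axis meets the collar centre (240,402) within about 3 px. Top: the collar is at (607,338) and the coupler sits about 2 mm to the -y side. I'll nudge +y 1.5 mm and advance along the axis, watching the force.

Request:
carry_out:
  targets:
    - {"x":0.0,"y":0.0015,"z":0,"ax":0,"ay":0,"az":0,"hand":-1}
    - {"x":0.002,"y":0.0015,"z":-0.004,"ax":0,"ay":0,"az":0,"hand":-1}
    - {"x":0.004,"y":0.0015,"z":-0.008,"ax":0,"ay":0,"az":0,"hand":-1}
    - {"x":0.006,"y":0.0014,"z":-0.012,"ax":0,"ay":0,"az":0,"hand":-1}
    - {"x":0.006,"y":0.0014,"z":-0.012,"ax":0,"ay":0,"az":0,"hand":-1}

```text
time_s: 7.15
eef_pos: [531.3, -184.5, 187.8]
ee_rot: [0.272, 0.805, 0.163, -0.502]
force: [1.2, -0.3, -2.3]
grip_width: 0.298
```

Request:
carry_out:
  targets:
    - {"x":0.001,"y":0,"z":-0.002,"ax":0,"ay":0,"az":0,"hand":-1}
    - {"x":0.002,"y":0,"z":-0.004,"ax":0,"ay":0,"az":0,"hand":-1}
    - {"x":0.003,"y":0,"z":-0.006,"ax":0,"ay":0,"az":0,"hand":-1}
    - {"x":0.003,"y":0,"z":-0.006,"ax":0,"ay":0,"az":0,"hand":-1}

```text
time_s: 7.65
eef_pos: [534.4, -184.8, 182.3]
ee_rot: [0.273, 0.805, 0.162, -0.502]
force: [-0.4, -0.1, -2.1]
grip_width: 0.295
```

Request:
carry_out:
  targets:
    - {"x":0.001,"y":0,"z":-0.002,"ax":0,"ay":0,"az":0,"hand":-1}
    - {"x":0.002,"y":0,"z":-0.004,"ax":0,"ay":0,"az":0,"hand":-1}
    - {"x":0.002,"y":0,"z":-0.004,"ax":0,"ay":0,"az":0,"hand":-1}

```text
time_s: 8.02
eef_pos: [536.5, -185.1, 178.6]
ee_rot: [0.273, 0.805, 0.162, -0.501]
force: [-1.8, -4.5, 2.1]
grip_width: 0.294
```

```bash
python3 look.py pics/m5.png
```

```text
(262, 200, 10.0) (311, 150, 10.0)
[ 536.45226068 -185.06231543  178.6675419 ] [ 0.44459044 -0.01268341 -0.89564417] [-2.56733989 -3.37410015  3.12676006]
mouth [ 567.30683692 -185.94254375  116.50983664]
[ 39. 149.] [250. 417.]
[196. 368.] [214. 351.]
[258. 454.] [199. 324.]
[228. 393.] [212. 333.]
```

View pics/m5.png

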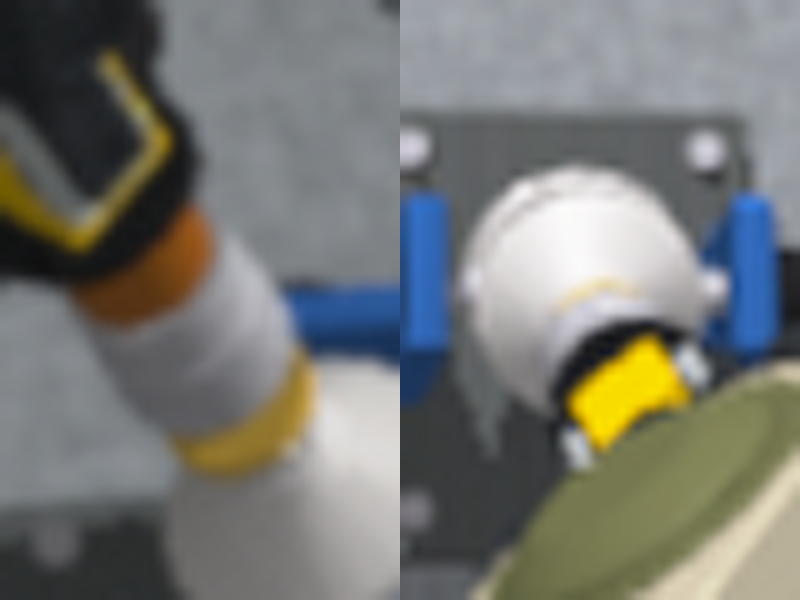

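Contact: the coupler is over the nipple (mouth rim just above the collar in both crops). The -4 N side force in y shows it sits a bit too far to +y, so I'll ease it -y by 1.2 mm.

Request:
carry_out:
  targets:
    - {"x":0,"y":-0.0006,"z":0,"ax":0,"ay":0,"az":0,"hand":-1}
    - {"x":0,"y":-0.0012,"z":0,"ax":0,"ay":0,"az":0,"hand":-1}
    - {"x":0,"y":-0.0012,"z":0,"ax":0,"ay":0,"az":0,"hand":-1}

```text
time_s: 8.5
eef_pos: [536.4, -185.7, 178.4]
ee_rot: [0.272, 0.805, 0.163, -0.502]
force: [-2.3, -2.1, 2.9]
grip_width: 0.294
```

Request:
carry_out:
  targets:
    - {"x":0.0005,"y":0,"z":-0.001,"ax":0,"ay":0,"az":0,"hand":-1}
    - {"x":0.001,"y":0,"z":-0.002,"ax":0,"ay":0,"az":0,"hand":-1}
    - {"x":0.001,"y":0,"z":-0.002,"ax":0,"ay":0,"az":0,"hand":-1}

```text
time_s: 8.88
eef_pos: [537.3, -185.8, 175.7]
ee_rot: [0.272, 0.805, 0.163, -0.502]
force: [2.6, -2.6, -3.2]
grip_width: 0.297
```

The catch has snapped: the axial force reversed and it is pulling itself on. Continuing along the axis, trimming away the side force.

Request:
carry_out:
  targets:
    - {"x":0.001,"y":-0.0008,"z":-0.001,"ax":0,"ay":0,"az":0,"hand":-1}
    - {"x":0.0018,"y":-0.001,"z":-0.0025,"ax":0,"ay":0,"az":0,"hand":-1}
    - {"x":0.0022,"y":-0.001,"z":-0.0035,"ax":0,"ay":0,"az":0,"hand":-1}
    - {"x":0.0022,"y":-0.001,"z":-0.0035,"ax":0,"ay":0,"az":0,"hand":-1}

```text
time_s: 9.38
eef_pos: [539.2, -186.4, 172.0]
ee_rot: [0.272, 0.805, 0.163, -0.502]
force: [3.2, -1.0, -7.2]
grip_width: 0.292
```

Request:
carry_out:
  targets:
    - {"x":0.0009,"y":0,"z":-0.0018,"ax":0,"ay":0,"az":0,"hand":-1}
    - {"x":0.0013,"y":0,"z":-0.0027,"ax":0,"ay":0,"az":0,"hand":-1}
    - {"x":0.0013,"y":0,"z":-0.0027,"ax":0,"ay":0,"az":0,"hand":-1}

```text
time_s: 9.75
eef_pos: [540.8, -186.7, 170.4]
ee_rot: [0.272, 0.805, 0.163, -0.501]
force: [-3.3, 1.6, 2.7]
grip_width: 0.298
```

Request:
carry_out:
  targets:
    - {"x":0.0009,"y":0,"z":-0.0018,"ax":0,"ay":0,"az":0,"hand":-1}
    - {"x":0.0018,"y":0,"z":-0.0036,"ax":0,"ay":0,"az":0,"hand":-1}
    - {"x":0.0018,"y":0,"z":-0.0036,"ax":0,"ay":0,"az":0,"hand":-1}

```text
time_s: 10.12
eef_pos: [542.8, -186.9, 166.8]
ee_rot: [0.273, 0.805, 0.162, -0.501]
force: [-4.0, 1.2, 4.7]
grip_width: 0.294
```

Request:
carry_out:
  targets:
    - {"x":0.0009,"y":0,"z":-0.0018,"ax":0,"ay":0,"az":0,"hand":-1}
    - {"x":0.0016,"y":0,"z":-0.0032,"ax":0,"ay":0,"az":0,"hand":-1}
    - {"x":0.0016,"y":0,"z":-0.0032,"ax":0,"ay":0,"az":0,"hand":-1}
    - {"x":0.0016,"y":0,"z":-0.0032,"ax":0,"ay":0,"az":0,"hand":-1}

```text
time_s: 10.62
eef_pos: [544.4, -186.9, 163.8]
ee_rot: [0.273, 0.805, 0.162, -0.501]
force: [-6.6, 1.4, 6.1]
grip_width: 0.295
```

Request:
carry_out:
  targets:
    - {"x":0.0001,"y":0,"z":-0.0009,"ax":0,"ay":0,"az":0,"hand":-1}
    - {"x":0.0002,"y":0,"z":-0.0018,"ax":0,"ay":0,"az":0,"hand":-1}
    - {"x":0.0002,"y":0,"z":-0.0018,"ax":0,"ay":0,"az":0,"hand":-1}
    - {"x":0.0002,"y":0,"z":-0.0018,"ax":0,"ay":0,"az":0,"hand":-1}
    - {"x":0.0002,"y":0,"z":-0.0018,"ax":0,"ay":0,"az":0,"hand":-1}

```text
time_s: 11.25
eef_pos: [544.8, -186.9, 162.4]
ee_rot: [0.273, 0.805, 0.162, -0.501]
force: [-5.8, 1.9, 8.6]
grip_width: 0.297
```

```bash
python3 look.py pics/m6.png; python3 - <<'E'
from h import *
f=[]
for _ in range(8): viewer.capture("side"); f.append(ctrl.sense()["force"])
print(np.mean(f,0),np.std(f,0))
E
```

```text
(262, 200, 10.0) (311, 150, 10.0)
[ 544.82547451 -186.96569442  162.38296955] [ 0.44540095 -0.01225503 -0.89524734] [-5.96868085  1.4728357   8.58959994]
mouth [ 575.73630039 -187.81619372  100.25280381]
[ 85. 216.] [247. 398.]
[238. 427.] [211. 333.]
[298. 511.] [196. 307.]
[228. 393.] [212. 333.]
[-5.80102746  1.64737475  9.05415145] [0.6067035  0.38390153 0.7497078 ]
```

View pics/m6.png

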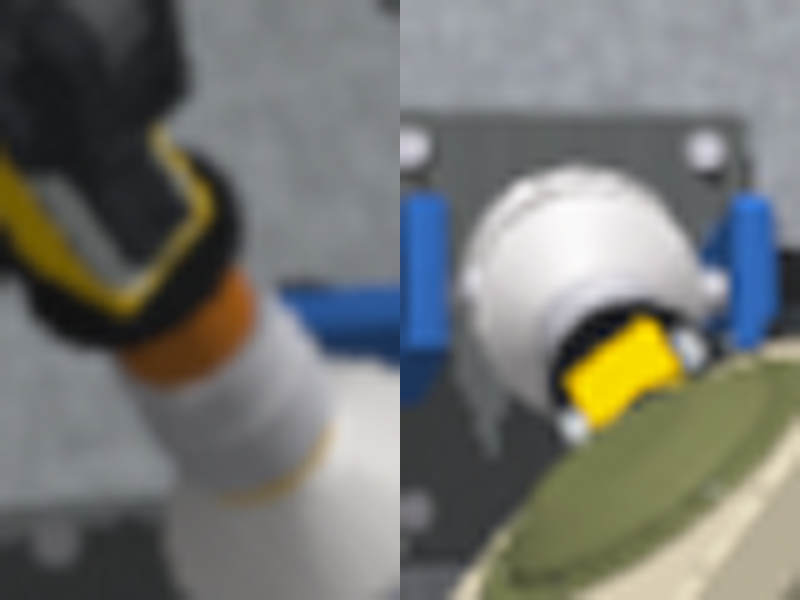

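The coupler sits flush on the collar: only a thin brass line shows at side (280,490), and the head is unmoved in the top crop. Mean axial push is about 12.6 N, which puts the nipple about 8 mm down. Handing in.

```bash
python3 - <<'E'
from rig import ctrl, finish_job
s=ctrl.sense();print(s["time_s"],s["eef_pos"],s["force"],s["grip_width"]);print(finish_job())
E
```

```text
11.75 [ 544.8465414  -186.96266695  162.42477165] [-6.19066133  1.35461446  9.00817749] 0.29930424935715444
the job is handed in; nothing more can be done
None
```

I lifted the yellow greaser out of its holder, aligned it with the nipple at a tilt of about 0.46 rad, and snapped the coupler on. I then pressed it against the spring and handed the job in at 11.75 s, still gripping with 80 N commanded. The rig gave no verdict.

- **Snap:** the axial force reversed as the catches pulled the coupler on, then rose again once the mouth met the collar.
- **Nipple depth:** the mean axial push was about 12.6 N, which puts the nipple about 8 mm down. Tool travel after collar contact, about 9 mm, agrees to within 1 mm.
- **Fit:** the last pictures show the mouth flush on the collar, with no visible movement of the head.
- **Bystanders:** they were never close to the path. I did not re-measure their positions afterwards.
- **Disagreements:** the two cameras differed by 3 to 6 mm on the greaser and packer positions. My visual +1.5 mm correction in y turned out wrong. The contact force showed it, and I backed it out during insertion.

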